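# Fit the new outer brake pad into its carrier

### The job

Take the new brake pad that stands on edge in the blue tray and fit it as the outer pad of the disc brake on the bench: lining down flat on the disc, its outer edge away from the hub, both ears fully home in the slots of the carrier, which is only finger-tight and may stand a few millimetres to one side. The green mat is there to put the pad down on for a fresh grip. Let go of the pad once it is seated, and leave the worn pad, the grease jar and the screwdriver where they lie.

Things in the scene. Friction and masses are not known exactly. Their poses are not given: they have to be found in the camera images.
- pad_center (a point): middle of the new brake pad, 0.36 kg: black steel plate 48 x 104 x 6 mm (x by y) with bright shim and yellow dot on its back, brown-grey lining 48 x 96 x 11 mm on the other face; 17 mm thick. Axes: +x to the outer edge, y along the pad, +z out of the plate's back (lining on -z). It starts upright in the tray, standing on its outer edge, 48 mm tall, lining roughly towards the robot
- pad_back (a point): middle of the back of the pad's plate, 8.5 mm along +z from pad_center; same axes
- pad_outer (a point): middle of the pad's long outer edge, 24 mm along +x from pad_center; same axes. The two ears continue the plate at the pad's ends: 6 mm thick, 16 mm wide along x, their middle 16 mm inside this edge (8 mm along +x from pad_center), ends 62 mm either way along y (124 mm overall)
- seat (a point): middle of the pad's place, 8.5 mm above the level top face of the fixed disc (300 mm across, face 100 mm above the bench), +x away from the hub, y along the pad, z up; the seated pad's axes are parallel. The iron carrier has an upright ear slot at each end, open above and towards the pad: 18 mm wide, middle 8 mm along +x, closed ends 126 mm apart, abutments 108 mm apart
- carrier_mid (a point): middle of the carrier's range, same point and axes as seat. The carrier's bolts are finger-tight in slotted holes: it stands up to 5 mm either way along y, and the seated pad with it; no reading gives this offset, so look or feel for it (a caught ear is pressed up at that end). It does not shift under less than 25 N. The ears have 1 mm spare all round in the slots; no springs
- hub_top (a point): middle of the hub's top, 42 mm above the disc face, 124 mm along -x from seat. The hat about it is 144 mm across, 34 mm above the disc face, and begins 28 mm from the seated pad's inner edge. The carrier's abutments stand 22 mm above the disc face; a bright clip flares each slot 2 mm per side along x in the 4.5 mm above that. Between them the pad's long edges are free for fingers
- tray_slot (a point): floor of the blue tray between its two ribs, 3 mm above the bench, where the pad stands; the tray is fixed, 110 x 150 mm (x by y), walls 22 mm high, ribs 19 mm high and 21 mm apart along x; the slot runs along y. The pad stands free above 22 mm, its top at 51 mm. Small clips and bolts lie low beside the ribs
- mat_top (a point): middle of the top face of the clean green mat, 150 x 200 mm (x by y), 3 mm thick, fixed flat on the bench, free for putting the pad down
- worn_pad_c (a point): middle of the rusty brown worn pad, 9 mm thick, 48 x 124 mm, lying on the bench; leave it
- grease_c (a point): middle of a jar with a red cap, 60 mm across, 55 mm tall, standing on the bench; leave it
- screwdriver_grip (a point): the orange handle of a screwdriver about 190 mm long lying on the bench; leave it
- pad: the same new pad; origin and axes as pad_center

How it is judged (in metres and radians):
At the end, for the whole second after the job is handed in: The new pad lies flat on the disc with its ears in the carrier, lining down, outer edge away from the hub: centre within 3 mm (x), 8 mm (y, which the carrier's slots decide) and 2 mm in height of the seat, flat within 0.04 rad, square within 0.06 rad, at rest and released (x of pad_center in the frame of seat between -0.003 and 0.003 m and y of pad_center in the frame of seat between -0.008 and 0.008 m and z of pad_center in the frame of seat between -0.002 and 0.002 m and angle between the z axis of pad_center and the z axis of seat, either way round below 0.04 rad and angle between the x axis of pad_center and the x axis of seat, either way round below 0.06 rad and z of pad_back in the frame of seat above 0.005 m and x of pad_outer in the frame of seat above 0.018 m and linear speed of pad below 0.01 m/s); the robot touches nothing.
It fails at once if the worn pad is pushed more than 4 cm from its place (distance of worn_pad_c from where it was at the start of the episode above 0.04 m).
It fails at once if the grease jar is pushed more than 4 cm from its place (distance of grease_c from where it was at the start of the episode above 0.04 m).
It fails at once if the screwdriver is pushed more than 4 cm from its place (distance of screwdriver_grip from where it was at the start of the episode above 0.04 m).
It also fails if it takes over 72 s, if anything falls off the work surface, if the arm or the gripper's body presses on something with over 40 N, if the wrist force passes 120 N, or if a joint passes its speed limit or range.

### The arm

A 6-joint arm with a two-finger parallel gripper is mounted at the origin on the work surface. World frame = base frame: x ahead of the robot, y to its left, z up, the work surface at z = 0. Lengths are in m, angles in degrees, forces in N, time in s.
With the tool pointing down it reaches from about 0.25 to 0.775 m from the base axis. Payload 8.9 kg.
Tool frame: the origin (TCP) lies between the finger pads; the fingertips stand 19 mm ahead of it and the grasp point (between the pads) is the TCP (manip.tip_extent is the distance from the TCP to the fingertips, in m); z points along the fingers, y is the line along which they close (so a half turn about z gives the same grasp; the last joint's range is limited). The gripper opens to 85 mm and grips with 20 to 120 N. Pads are 22 mm wide; open, the fingers measure 114 mm over their backs; the gripper's body (76 mm by 85 mm) begins 54 mm behind the grasp point. The pads swing forward as they close: fully open they stand 13 mm farther back than shut.
Start: joints at [55.216, 16.656, -8.789, 64.555, 0, 82.019], TCP at [0.237, 0.469, 0.25] pointing down, gripper open.
Joint ranges: [-144.48, 144.48], [-52.06, 99.96], [-74.48, 78.29], [-112.23, 115.85], [-86.99, 84.42], [-180, 180]. Speed limits (degrees/s): [127.2, 127.2, 159.86, 180, 180, 180].

### API

Orientations are given as a 3x3 rotation matrix whose columns are the frame's x, y, z axes.
In Python, from station import manip gives the robot as it stands.
- The arm moves only by the tool apply_moves, never from a script. Its argument "plan" is a list of rows, each a list of 6 numbers: the shift along the tool's x, y, z normalised to -1 to 1, where 1 is 0.02 m, then the turn, a rotation vector about the tool's x, y, z normalised to -1 to 1, where 1 is 0.08 rad. A call has 1 to 10 rows; each row shifts and turns the commanded pose from where the row before left it, along the tool's axes as they then stand; what a row does not reach is not made up. A row lasts 1/10 s, in which the tool goes at most 50 mm and 8.59 degrees, less where a joint would pass 70% of its speed; a pose out of reach is approached as far as the arm can. A call with a number of a shift or a turn outside -1 to 1 is refused whole. A call with a gripper value outside its range is refused whole. "claw" is the gripper command: -1 is fully open, 1 is shut, values between are in proportion, set as the call begins (left out, the last holds). The fingers move at their own pace and stop on an object; "squeeze" is the grip in N (left out, the last holds). Time passes only in rows, so rows that do not move let the fingers close. It gives the time, the measured TCP pose, the force, the opening and the grip force at its end, in the units of the state.
- manip.get_obs(): the state, without advancing time (a new reading comes with each control period).
- manip.get_image(name): name is "scene" or "top" or "wrist"; returns (picture, depth): 480x640x3 uint8, red, green, blue; 480x640 float32, m along the optical axis (not along the pixel's ray), 0 where there is no reading.
- manip.calibration(name): a dict with "fx", "fy", "cx", "cy" (pixels), "k1" (the pictures are not rectified: a ray, as slopes to the right and down, at radius r is drawn at 1 + k1 r^2 times it, then the intrinsics apply), "origin" and "attitude" of the camera in the world. Camera axes: x right, y down, z forward; pixel columns grow to the right and rows downward; lengths in m; the calibration is good to about 2 mm. A picture is of the moment at which its call begins: read the wrist's pose just before it. calibration takes no time and is no camera call; for the wrist camera it gives the pose at the moment of the call.
- manip.job_done(): hands the job in; it is judged then, once.
The state is a dict: "clock": time; "q": joint angles; "qd": joint speeds; "tau": joint torques, N m; "position": TCP position; "orientation": TCP orientation; "force": force on the tool from outside, world axes, zero at the start; "moment": the same for the moment, N m; "width": finger opening in m; "grip_force": force on a finger pad.
Only numpy, scipy, OpenCV 4.12 (cv2) and the standard library are available. Lean on these libraries where they do the work, as an engineer would, in place of code of your own. Each camera call takes 0.05 s, during which the arm holds its last target. There are 200 camera calls.

## Working session

There is one attempt and no reset: what is moved stays moved. The work goes in short steps, Python scripts to look and compute and a tool call to move; the robot and the scene stay as the last step left them, time stands still between calls to the robot, and variables do not carry over. Pictures are saved under pics/ and viewed, at most 10 in all, crops included, and the job is handed in when it is done.

Besides the shell and the picture viewer there is one more tool, called after "Request:" as a command line: name --pt "numbers of a row" for each row, then --argument value for the rest. apply_moves: Moves the arm, as the interface text tells. Scaled input: -1 to 1 covers 0.02 m each way for a shift and 0.08 rad each way for a turn. Its arguments: {"type":"object","properties":{"plan":{"type":"array"},"claw":{"type":"number"},"squeeze":{"type":"number"}},"required":["plan"]}

```bash
mkdir -p pics; cat > h.py <<'E'
import numpy as np, cv2
from station import manip
def grab(n):
    c=manip.calibration(n); im,d=manip.get_image(n)
    v,u=np.mgrid[0:480,0:640].astype(float)
    K=np.array([[c["fx"],0,c["cx"]],[0,c["fy"],c["cy"]],[0,0,1.]])
    p=cv2.undistortPoints(np.stack([u.ravel(),v.ravel()],1)[:,None],K,np.array([c["k1"],0,0,0,0.]))[:,0]
    P=np.c_[p,np.ones(len(p))]*d.reshape(-1,1)
    W=P@np.array(c["attitude"]).T+np.array(c["origin"])
    return im,d,W.reshape(480,640,3)
def save(n,im): cv2.imwrite("pics/"+n+".png",im[...,::-1])
E
python3 - <<'E'
from h import *
for n in ("top","scene"):
    im,d,W=grab(n); save(n+"0",im); np.savez("/tmp/"+n,im=im,d=d,W=W)
    print(n,manip.calibration(n))
o=manip.get_obs();print(o)
E
```

```text
top {'fx': 485.02362126896304, 'fy': 485.02362126896304, 'cx': 316.4641175064388, 'cy': 236.06584963906008, 'k1': -0.1352815007538355, 'origin': array([ 0.46559176, -0.00135341,  0.97224802]), 'attitude': array([[-0.02016626, -0.99104193,  0.13201976],
       [-0.9996674 ,  0.01786399, -0.01860012],
       [ 0.0160751 , -0.13235094, -0.99107256]])}
scene {'fx': 571.7746836086891, 'fy': 571.7746836086891, 'cx': 326.57014736156407, 'cy': 242.40359665630137, 'k1': -0.07867345472899431, 'origin': array([ 1.29089531, -0.41532914,  1.12008495]), 'attitude': array([[ 0.49540466,  0.67078571, -0.55192459],
       [ 0.86862755, -0.38822348,  0.30784526],
       [-0.00777189, -0.63192489, -0.77499067]])}
{'clock': 0.1, 'q': array([ 5.52157398e+01,  1.66850222e+01, -8.82702592e+00,  6.45544862e+01,
        3.94025267e-03,  8.20189340e+01]), 'qd': array([-0.00350799, -0.20255722,  0.09071685, -0.05448679,  0.00442348,
       -0.02889681]), 'tau': array([ 1.58093138e-03, -5.37978566e+01,  3.31917250e+01,  9.31088958e-03,
       -1.42082017e-04, -2.07092830e-05]), 'position': array([0.23650043, 0.46830118, 0.24979404]), 'orientation': array([[-8.92560580e-01,  4.50926927e-01, -7.18956451e-04],
       [ 4.50927442e-01,  8.92560141e-01, -9.14502785e-04],
       [ 2.29337941e-04, -1.14044633e-03, -9.99999323e-01]]), 'force': array([-0.34310602, -0.47561734, -0.16849585]), 'moment': array([-0.05834771,  0.01907857,  0.01484603]), 'grip_force': 0.0, 'width': 0.08539325061075631}
```

View pics/top0.png

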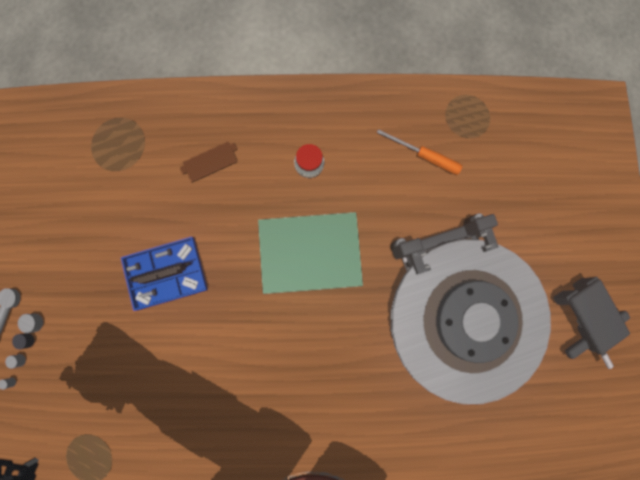

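The top view shows the tray at (165,273), the mat at (310,252), the disc hub at (482,322) and the carrier slots near (412,252) and (487,228). The worn pad is at (210,162), the jar at (309,158) and the screwdriver at (440,160).

```bash
python3 - <<'E'
from h import *
T=np.load("/tmp/top.npz");S=np.load("/tmp/scene.npz")
W=T["W"]
for nm,u,v in [("tray",165,273),("mat",310,252),("hub",482,322),("disc",420,350),("bench",300,350),("slotL",412,252),("slotR",487,228),("worn",210,162),("jar",309,155),("sd",440,160)]:
    print(nm,W[v,u].round(4))
def rect(X,n):
    r=cv2.minAreaRect(X[:,:2].astype(np.float32)*1000);print(n,len(X),X.mean(0).round(4),r)
for nm,D in (("top",T),("scene",S)):
    W=D["W"];x,y,z=W[...,0],W[...,1],W[...,2]; ok=D["d"]>0
    t=W[240:310,120:212].reshape(-1,3).mean(0) if nm=="top" else t
    m=ok&(abs(x-t[0])<.09)&(abs(y-t[1])<.11)&(z>.035)&(z<.07)
    rect(W[m],nm+" pad"); print(np.percentile(W[m][:,2],[5,50,95]))
    h=(.47,-.3)
    m=ok&(y<-.15)&(y>-.5)&(x<.5)&(z>.137)&(z<.15); rect(W[m],nm+" hub"); print(cv2.minEnclosingCircle(W[m][:,:2].astype(np.float32)))
    m=ok&(y<-.1)&(y>-.5)&(z>.095)&(z<.105);X=W[m];rect(X,nm+" disc");print(cv2.minEnclosingCircle(X[:,:2].astype(np.float32)))
    m=ok&(y<-.1)&(y>-.5)&(x>.48)&(z>.112)&(z<.135);rect(W[m],nm+" carrier");print(np.percentile(W[m][:,2],[5,50,95]))
    g=D["im"].astype(int); m=ok&(g[...,1]>g[...,0]+20)&(g[...,1]>g[...,2]+10)&(z<.02);rect(W[m],nm+" mat")
    m=ok&(g[...,2]>g[...,0]+50)&(z>.012)&(z<.03);rect(W[m],nm+" trayblue")
im=T["im"];a=cv2.resize(im[200:290,380:510],None,fx=4.5,fy=4.5,interpolation=2)
s=S["im"];save("scene_v",s)
E
```

```text
tray [0.5224 0.2737 0.0482]
mat [ 0.5631 -0.0059 -0.0015]
hub [ 0.4209 -0.3008  0.1414]
disc [ 0.3727 -0.199   0.0992]
bench [ 0.3686  0.0175 -0.001 ]
slotL [ 0.5475 -0.187   0.1192]
slotR [ 0.5886 -0.3285  0.1184]
worn [0.7516 0.1966 0.0093]
jar [ 0.7492 -0.0072  0.0517]
sd [ 0.744  -0.275   0.0259]
top pad 488 [0.5219 0.2893 0.0489] ((521.7413330078125, 291.40142822265625), (17.973400115966797, 105.12646484375), 15.669618606567383)
[0.04087654 0.04957278 0.05252246]
top hub 1182 [ 0.4218 -0.2985  0.1411] ((419.0469970703125, -308.8001708984375), (126.6483154296875, 109.24893951416016), 26.48457908630371)
((0.41902294754981995, -0.3020680844783783), 0.06663255393505096)
top disc 14798 [ 0.419  -0.2933  0.0993] ((433.06103515625, -295.9923095703125), (321.5053405761719, 299.6292724609375), 17.314632415771484)
((0.44081801176071167, -0.2887026369571686), 0.1717999428510666)
top carrier 1288 [ 0.5506 -0.266   0.1224] ((527.2889404296875, -271.74798583984375), (129.80247497558594, 185.86032104492188), 16.773019790649414)
[0.11656941 0.12126717 0.13330925]
top mat 6972 [ 0.5615 -0.0051  
[... 613 characters left out ...]
253072023391724)
scene disc 7311 [ 0.4058 -0.3102  0.1008] ((-178.437744140625, -369.8263854980469), (1587.491943359375, 298.41741943359375), 6.482985496520996)
((-0.18226295709609985, -0.33616402745246887), 0.7993307113647461)
scene carrier 1075 [ 0.5466 -0.277   0.1225] ((528.4541015625, -274.7554626464844), (135.31134033203125, 186.9899139404297), 17.281723022460938)
[0.11407035 0.12252825 0.13277558]
scene mat 4035 [5.446e-01 1.000e-04 4.000e-03] ((11.6751708984375, 218.62887573242188), (239.84359741210938, 1405.1954345703125), 67.75404357910156)
scene trayblue 595 [0.5295 0.2803 0.0192] ((523.8557739257812, 286.899169921875), (113.20829772949219, 156.81057739257812), 14.817118644714355)
```

View pics/scene0.png

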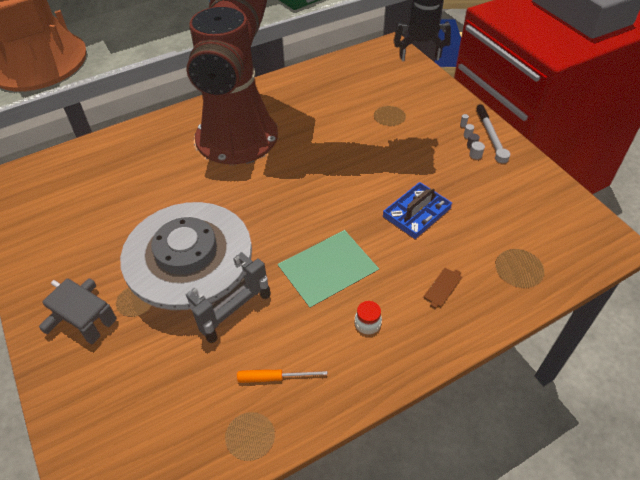

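The scene view confirms the layout: the pad stands in the tray at (420,205), with the mat at (328,266). The carrier's outer bar is at (230,300), the hub at (183,238) and the jar at (368,317).

```bash
python3 - <<'E'
from h import *
from scipy.optimize import least_squares
def circ(X,r):
    f=lambda p:np.hypot(X[:,0]-p[0],X[:,1]-p[1])-r
    s=least_squares(f,[.42,-.3],loss="soft_l1",f_scale=.002);return s.x,np.std(s.fun)
for nm in ("top","scene"):
    D=np.load(f"/tmp/{nm}.npz");W=D["W"];x,y,z=np.moveaxis(W,2,0);ok=D["d"]>0
    near=ok&(np.hypot(x-.42,y+.3)<.2)
    m=(near&(z>.095)&(z<.105)).astype(np.uint8)
    hull=cv2.convexHull  # disc rim: outermost points per angle, excluding carrier side
    X=W[m>0];a=np.arctan2(X[:,1]+.302,X[:,0]-.42);r=np.hypot(X[:,0]-.42,X[:,1]+.302)
    R=[]
    for k in np.arange(-180,180,4):
        if -20<k<55: continue
        s=abs(np.degrees(a)-k)<2
        if s.sum()>5:
            i=np.where(s)[0];R.append(X[i[np.argmax(r[i]*(r[i]<.156))]])
    print(nm,"disc c",circ(np.array(R),.150))
    m=near&(z>.139)&(z<.147)&(np.hypot(x-.42,y+.3)<.05);print("hubtop mean",W[m].mean(0),m.sum())
    m=near&(z>.128)&(z<.138)&(np.hypot(x-.42,y+.3)<.09);X=W[m];
    a=np.arctan2(X[:,1]+.302,X[:,0]-.42);r=np.hypot(X[:,0]-.42,X[:,1]+.302);R=[]
    for k in np.arange(-180,180,6):
        i=np.where(abs(np.degrees(a)-k)<3)[0]
        if len(i)>3:R.append(X[i[np.argmax(r[i])]])
    print("hat c",circ(np.array(R),.072))
    # carrier map in seat frame, guess
    for th in (16.5,):
        c,s=np.cos(np.radians(th)),np.sin(np.radians(th)); hb=np.array([.4195,-.302])
        sx=(x-hb[0])*c+(y-hb[1])*s-.124; sy=-(x-hb[0])*s+(y-hb[1])*c
        m=ok&(abs(sx)<.09)&(abs(sy)<.11)
        G=np.full((19,23),np.nan)
        for i in range(19):
            for j in range(23):
                q=m&(abs(sx-(-.06+i*.008))<.004)&(abs(sy-(-.11+j*.01))<.005)
                if q.any():G[i,j]=np.median(z[q])*1000
        print("rows sx from -60 step 8; cols sy from -110 step10")
        for i in range(19):print(-60+8*i,' '.join('%4.0f'%g for g in G[i]))
E
```

```text
top disc c (array([ 0.42217606, -0.29937156]), np.float64(0.000678992943877745))
hubtop mean [ 0.42190483 -0.29871013  0.14130729] 1084
hat c (array([ 0.42144675, -0.29896343]), np.float64(0.0005557980045007301))
rows sx from -60 step 8; cols sy from -110 step10
-60   99   99   99  100   99  100  100  100  133  133  133  134  133  133  132  114  100  100  100   99   99   99  100
-52   98   99   99  100  100   99   99  100  100  102  130  132  125  116  100  100  100  100  100  100   99   99   99
-44   99   99   98   99   98   99   99  100   99  100   99  100  100  100  100  100   99  100  100   99   99   99   99
-36  100   99  100   99  100   99   99   99   99  100  100  100  100   99  100   99   99  100  100   99   98   99   98
-28   99  100   99   99  100   99   99   99   99  100  100  100   99  100   99   99   99  100   99   99  100   98   98
-20  100   99  100   99   99   99   99   99   99   99  100  100  100   98  100   99   99  100   99   99   99   97   90
-12  nan   99   99  100   99  100  100  100  100  100   99   99   99  100  100   99  100   99   99   99   98   85   -1
-4  
[... 3222 characters left out ...]
   76  121  123  123    3   54   55   42   28   36    3   25   56    4   50   77  118  120  122  123    0    2
52    1   51   85  102   89   73   46   42   41   43   46   44   45   42   44   47   66   80   86  102   93    1    0
60    1    2   39   54    7    1    1    0    0    1   -0    1    1    1    0    0    1    2   41   55    1   -0    1
68    0    1    6   24    0    3    2    1    1   -0    1   -0    1   -1    1   -0   -0    2   21   19    0    1    1
76    1    1    2    4    2    2    1    1    1    0    2    1    1    1    1    2    1    1    0    0    1    0    1
84    3    1    2    2    1    3    1    1    1   -0    0    0    1    1    2   -0    1   -1    1    1    1    1   -1
```

```bash
cat >> h.py <<'E'
from scipy.spatial.transform import Rotation as Ro
def Rd(yaw,tilt=0):
    "tool: y horizontal at yaw deg, z down, then turned by tilt deg about tool x (negative = tip points outward)"
    a=np.radians(yaw);y=np.array([np.cos(a),np.sin(a),0]);z=np.array([0,0,-1.])
    return np.c_[np.cross(y,z),y,z]@Ro.from_rotvec([np.radians(tilt),0,0]).as_matrix()
def need(p,R=None):
    "units of turn first (in place), then shift in the turned frame; then shift in present frame"
    o=manip.get_obs();R0=np.array(o["orientation"]);R=R0 if R is None else R
    r=Ro.from_matrix(R0.T@R).as_rotvec()/.08; d=np.array(p)-o["position"]
    print("t",round(o["clock"],2),"p",o["position"].round(4),"F",o["force"].round(1),"w",round(o["width"],4),"g",round(o["grip_force"],1))
    print("turn",r.round(2),"shift after turn",(R.T@d/.02).round(2),"| now",(R0.T@d/.02).round(2))
E
python3 -c "
from h import *
need([.522,.290,.16],Rd(15.5))"
```

```text
t 0.1 p [0.2365 0.4683 0.2498] F [-0.3 -0.5 -0.2] w 0.0854 g 0.0
turn [-1.000e-02  0.000e+00  1.041e+01] shift after turn [-12.41  11.37   4.49] | now [-16.76  -1.52   4.49]
```

Request:
apply_moves --pt "0 0 0 0 0 1" --pt "0 0 0 0 0 1" --pt "0 0 0 0 0 1" --pt "0 0 0 0 0 1" --pt "0 0 0 0 0 1" --pt "0 0 0 0 0 1" --pt "0 0 0 0 0 1" --pt "0 0 0 0 0 1" --pt "0 0 0 0 0 1" --pt "0 0 0 0 0 1" --claw -1

```text
clock: 1.1
position: [0.2366, 0.4684, 0.25]
orientation: [[-0.295, 0.955, -0.0], [0.955, 0.295, -0.001], [-0.0, -0.001, -1.0]]
force: [-0.8, 0.3, 1.1]
width: 0.0856
grip_force: 0.0
```

```bash
python3 -c "
from h import *
need([.522,.290,.17],Rd(15.5))"
```

```text
t 1.1 p [0.2366 0.4684 0.25  ] F [-0.8  0.3  1.1] w 0.0856 g 0.0
turn [-0.01  0.01  0.36] shift after turn [-12.41  11.37   4.  ] | now [-12.73  11.     4.  ]
```

Request:
apply_moves --pt "0 0 0 0 0 0.36" --pt "-0.96 0.88 0.3 0 0 0" --pt "-0.96 0.88 0.3 0 0 0" --pt "-0.96 0.88 0.3 0 0 0" --pt "-0.96 0.88 0.3 0 0 0" --pt "-0.96 0.88 0.3 0 0 0" --pt "-0.96 0.88 0.3 0 0 0" --pt "-0.96 0.88 0.3 0 0 0" --pt "-0.96 0.88 0.3 0 0 0" --pt "-0.96 0.88 0.3 0 0 0"

```text
clock: 2.1
position: [0.4368, 0.3444, 0.1959]
orientation: [[-0.272, 0.962, -0.0], [0.962, 0.272, -0.0], [-0.0, -0.0, -1.0]]
force: [0.1, -0.0, 0.8]
width: 0.0854
grip_force: 0.0
```

Request:
apply_moves --pt "-0.96 0.88 0.3 0 0 0" --pt "-0.96 0.88 0.3 0 0 0" --pt "-0.96 0.88 0.3 0 0 0" --pt "-0.9 0.8 0.3 0 0 0" --pt "0 0 0 0 0 0" --pt "0 0 0 0 0 0"

```text
clock: 2.7
position: [0.5225, 0.2907, 0.1718]
orientation: [[-0.271, 0.963, -0.001], [0.963, 0.271, -0.0], [0.0, -0.001, -1.0]]
force: [-0.5, 0.0, 0.1]
width: 0.0851
grip_force: 0.0
```

```bash
python3 - <<'E'
from h import *
need([.522,.290,.17],Rd(15.5))
im,d,W=grab("wrist"); save("w1",im); np.savez("/tmp/w1",im=im,d=d,W=W)
x,y,z=np.moveaxis(W,2,0)
m=(d>0)&(abs(x-.522)<.06)&(abs(y-.29)<.08)&(z>.035)&(z<.06)
r=cv2.minAreaRect(W[m][:,:2].astype(np.float32)*1000);print(m.sum(),r,np.percentile(W[m][:,2],[5,50,95]))
v,u=np.where(m);print(u.min(),u.max(),v.min(),v.max())
m&=z>.047
r=cv2.minAreaRect(W[m][:,:2].astype(np.float32)*1000);print(m.sum(),r)
E
```

```text
t 2.7 p [0.5225 0.2907 0.1718] F [-0.5  0.   0.1] w 0.0851 g 0.0
turn [-0.01 -0.    0.04] shift after turn [-0.03 -0.03  0.09] | now [-0.03 -0.03  0.09]
3526 ((522.128662109375, 291.0216064453125), (17.266525268554688, 104.32743072509766), 15.888082504272461) [0.04859906 0.05009647 0.0512942 ]
309 335 159 311
3419 ((521.9248046875, 290.8590393066406), (17.075618743896484, 103.97760772705078), 15.347030639648438)
```

View pics/w1.png

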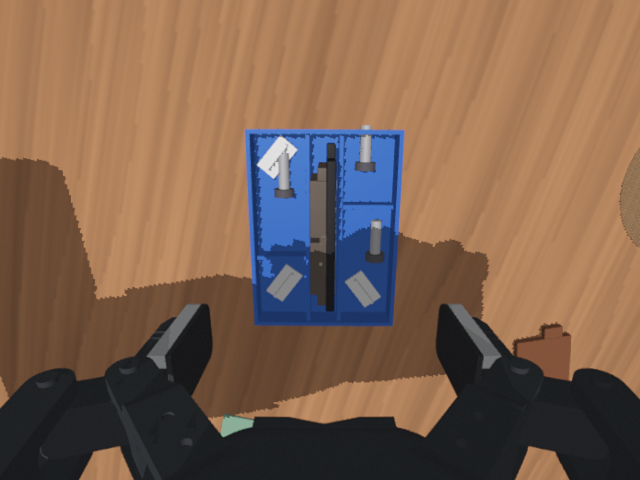

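The pad is at (322,235) in the wrist picture, with the lining on the left (robot side) and its plate and ears on the right. The measured size of 104 x 17 mm and top height of 50 mm match the given sizes. Next I descend and grip the top 14 mm.

Request:
apply_moves --pt "0 0 0.97 0 0 0" --pt "0 0 0.97 0 0 0" --pt "0 0 0.97 0 0 0" --pt "0 0 0.97 0 0 0" --pt "0 0 0.97 0 0 0" --pt "0 0 0.97 0 0 0" --pt "0 0 0 0 0 0" --claw 0

```text
clock: 3.45
position: [0.5203, 0.2911, 0.054]
orientation: [[-0.272, 0.962, -0.004], [0.962, 0.272, -0.001], [-0.0, -0.004, -1.0]]
force: [-0.6, 0.1, 0.4]
width: 0.0428
grip_force: 0.0
```

Request:
apply_moves --pt "0 0 0 0 0 0" --pt "0 0 0 0 0 0" --pt "0 0 0 0 0 0" --pt "0 0 0 0 0 0" --pt "0 0 0 0 0 0" --pt "0 0 0 0 0 0" --claw 1 --squeeze 60

```text
clock: 4.05
position: [0.5231, 0.2916, 0.0573]
orientation: [[-0.271, 0.963, 0.001], [0.963, 0.271, 0.001], [0.001, 0.002, -1.0]]
force: [-3.1, 0.8, 7.1]
width: 0.0155
grip_force: 60.2
```

Request:
apply_moves --pt "0 0 -0.3 0 0 0" --pt "0 0 -0.7 0 0 0" --pt "0 0 -1 0 0 0" --pt "0 0 -1 0 0 0" --pt "0 0 -1 0 0 0" --pt "0 0 -1 0 0 0" --pt "0 0 0 0 0 0"

```text
clock: 4.75
position: [0.5244, 0.2915, 0.1588]
orientation: [[-0.271, 0.963, 0.005], [0.963, 0.271, 0.002], [0.0, 0.005, -1.0]]
force: [0.6, 0.3, -3.2]
width: 0.0154
grip_force: 59.0
```

```bash
python3 -c "
from h import *
print(manip.tip_extent)
need([.56,0,.155],Rd(3))"
```

```text
0.019
t 4.75 p [0.5244 0.2915 0.1588] F [ 0.6  0.3 -3.2] w 0.0154 g 59.0
turn [ 0.06 -0.01  2.77] shift after turn [-14.65   1.02   0.19] | now [-14.52  -2.23   0.17]
```

```bash
python3 -c "
from h import *
need([.55,-.009,.12],Rd(16))"
```

```text
t 4.75 p [0.5244 0.2915 0.1588] F [ 0.6  0.3 -3.2] w 0.0154 g 59.0
turn [ 0.06 -0.   -0.06] shift after turn [-14.8   -2.91   1.94] | now [-14.81  -2.84   1.92]
```

Request:
apply_moves --pt "-0.5 0 0 0 0 0" --pt "-0.92 0 0 -0.5 0 0" --pt "-0.92 0 0 -1 0 0" --pt "-0.92 0 0 -1 0 0" --pt "-0.92 0 0 -1 0 0" --pt "-0.92 0 0 -1 0 0" --pt "-0.92 0 0 -1 0 0" --pt "-0.92 0 0 -1 0 0" --pt "-0.92 0 0 -1 0 0" --pt "-0.92 0 0 -1 0 0"

```text
clock: 5.75
position: [0.5688, 0.1205, 0.1548]
orientation: [[-0.27, 0.748, 0.606], [0.963, 0.21, 0.169], [-0.001, 0.629, -0.777]]
force: [1.2, 0.7, -3.2]
width: 0.0151
grip_force: 59.3
```

Request:
apply_moves --pt "-0.92 0 0 -1 0 0" --pt "-0.92 0 0 -1 0 0" --pt "-0.92 0 0 -1 0 0" --pt "-0.92 0 0 -0.5 0 0" --pt "-0.92 0 0 0 0 0" --pt "-0.92 0 0 0 0 0" --pt "-0.5 0 0 0 0 0" --pt "0 0 0 0 0 0"

```text
clock: 6.55
position: [0.6027, 0.0045, 0.1554]
orientation: [[-0.268, 0.553, 0.789], [0.963, 0.154, 0.22], [-0.0, 0.819, -0.574]]
force: [-0.1, 0.3, -3.8]
width: 0.0153
grip_force: 59.5
```

```bash
python3 -c "
from h import *
need([.55,-.009,.055],Rd(16,-55))"
```

```text
t 6.55 p [0.6027 0.0045 0.1554] F [-0.1  0.3 -3.8] w 0.0153 g 59.5
turn [-0.01  0.08 -0.05] shift after turn [ 0.08 -5.67  0.65] | now [ 0.06 -5.67  0.65]
```

Request:
apply_moves --pt "0 -0.95 0.11 0 0 0" --pt "0 -0.95 0.11 0 0 0" --pt "0 -0.95 0.11 0 0 0" --pt "0 -0.95 0.11 0 0 0" --pt "0 -0.95 0.11 0 0 0" --pt "0 -0.92 0.1 0 0 0" --pt "0 0 0 0 0 0"

```text
clock: 7.25
position: [0.5484, -0.0077, 0.0529]
orientation: [[-0.27, 0.557, 0.786], [0.963, 0.153, 0.223], [0.004, 0.816, -0.577]]
force: [0.1, 0.1, -4.4]
width: 0.0157
grip_force: 59.6
```

Request:
apply_moves --pt "0 -0.16 0.11 0 0 0" --pt "0 -0.16 0.11 0 0 0" --pt "0 -0.16 0.11 0 0 0" --pt "0 0 0 0 0 0"

```text
clock: 7.65
position: [0.5508, -0.0086, 0.0441]
orientation: [[-0.271, 0.551, 0.789], [0.963, 0.156, 0.222], [-0.001, 0.82, -0.573]]
force: [0.7, 0.3, -2.1]
width: 0.0152
grip_force: 59.6
```

Request:
apply_moves --pt "0 -0.06 0.04 0 0 0" --pt "0 -0.06 0.04 0 0 0" --pt "0 0 0 0 0 0" --pt "0 0 0 0 0 0"

```text
clock: 8.05
position: [0.5507, -0.0087, 0.0417]
orientation: [[-0.271, 0.551, 0.789], [0.962, 0.156, 0.222], [-0.001, 0.82, -0.572]]
force: [-1.8, 0.4, 5.6]
width: 0.0153
grip_force: 60.4
```

Request:
apply_moves --pt "0 0 0 0 0 0" --pt "0 0 0 0 0 0" --pt "0 0 0 0 0 0" --pt "0 0 -0.2 0 0 0" --pt "0 0 -0.4 0 0 0" --pt "0 0 -0.6 0 0 0" --pt "0 0 -1 0 0 0" --pt "0 0 -1 0 0 0" --pt "0 0 -1 0 0 0" --pt "0 0 0 0 0 0" --claw 0.4

```text
clock: 9.05
position: [0.5082, -0.0422, 0.0961]
orientation: [[-0.286, 0.567, 0.773], [0.958, 0.16, 0.237], [0.011, 0.808, -0.589]]
force: [0.5, 0.0, 0.3]
width: 0.0257
grip_force: 0.0
```

```bash
python3 - <<'E'
from h import *
need([.55,0,.18],Rd(16))
im,d,W=grab("top"); save("t2",im[180:330,220:400])
x,y,z=np.moveaxis(W,2,0)
m=(d>0)&(abs(x-.562)<.09)&(abs(y+.005)<.11)&(z>.012)&(z<.03)&(im.sum(2)<400)
r=cv2.minAreaRect(W[m][:,:2].astype(np.float32)*1000);print(m.sum(),r,np.percentile(W[m][:,2],[5,50,95]))
cv2.imwrite("pics/t2.png",cv2.resize(im[180:330,220:400],None,fx=4,fy=4)[...,::-1])
E
```

```text
t 9.05 p [ 0.5082 -0.0422  0.0961] F [0.5 0.  0.3] w 0.0257 g 0.0
turn [11.76 -0.19  0.07] shift after turn [ 1.45  2.59 -4.2 ] | now [ 1.47  4.91 -0.36]
613 ((563.4071044921875, -5.11712646484375), (48.322837829589844, 123.81605529785156), 15.458931922912598) [0.01637537 0.01902753 0.02190803]
```

View pics/t2.png

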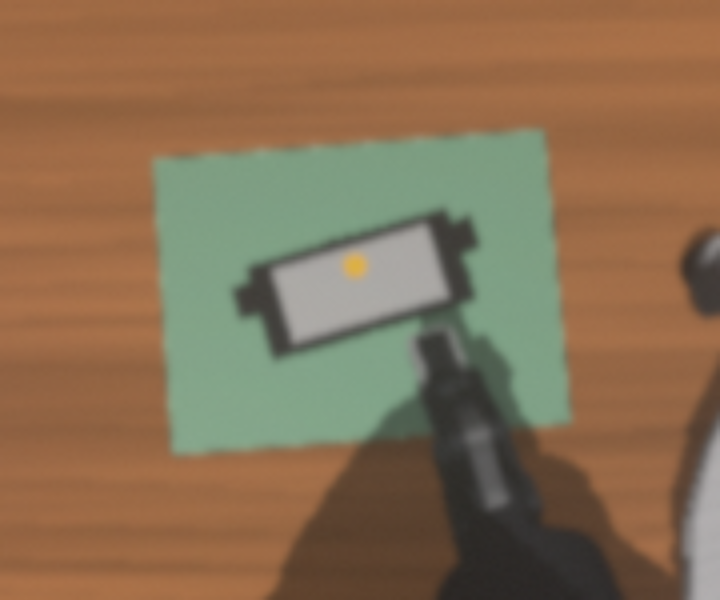

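The picture shows the pad flat on the mat at (360,283), lining down (bright shim and yellow dot up), with the ears towards the far outer edge. Its footprint measures 48 x 124 mm and its top is at 19–20 mm. Next I level the tool and look at the carrier from above.

Request:
apply_moves --pt "0 0.5 -0.4 0 0 0" --pt "0 0.8 -0.58 0 0 0" --pt "0 0.8 -0.58 0 0 0" --pt "0 0.8 -0.58 0 0 0" --pt "0 0.8 -0.58 0.5 0 0" --pt "-0.5 0.4 -0.6 1 0 0" --pt "-0.9 0 0 1 0 0" --pt "-0.9 0 0 1 0 0" --pt "-0.9 0 0 1 0 0" --pt "-0.9 0 0 1 0 0"

```text
clock: 10.1
position: [0.529, -0.1223, 0.1972]
orientation: [[-0.288, 0.842, 0.457], [0.958, 0.247, 0.148], [0.012, 0.48, -0.877]]
force: [-0.1, -0.2, 0.3]
width: 0.0255
grip_force: 0.0
```

Request:
apply_moves --pt "-0.9 0 0 1 0 0" --pt "-0.9 0 0 1 0 0" --pt "-0.9 0 0 1 0 0" --pt "-0.9 0 0 1 0 0" --pt "-0.9 0 0 1 0 0" --pt "-0.9 0 0 1 0 0" --pt "-0.9 0 0 0.3 0 0" --pt "0 0 0 0 0 0" --claw -1

```text
clock: 10.9
position: [0.5663, -0.2436, 0.1936]
orientation: [[-0.287, 0.958, -0.005], [0.958, 0.287, 0.011], [0.012, -0.001, -1.0]]
force: [0.6, -0.6, -0.1]
width: 0.0855
grip_force: 0.0
```

```bash
python3 - <<'E'
from h import *
need([.541,-.265,.21],Rd(16.5))
E
```

```text
t 10.9 p [ 0.5663 -0.2436  0.1936] F [ 0.6 -0.6 -0.1] w 0.0855 g 0.0
turn [-0.01 -0.15  0.04] shift after turn [-0.67 -1.52 -0.82] | now [-0.65 -1.52 -0.83]
```

Request:
apply_moves --pt "-0.33 -0.75 -0.4 0 0 0" --pt "-0.33 -0.75 -0.4 0 0 0" --pt "0 0 0 0 -0.15 0" --pt "0 0 0 0 0 0" --pt "0 0 0 0 0 0"

```text
clock: 11.4
position: [0.5393, -0.2637, 0.2125]
orientation: [[-0.287, 0.958, 0.001], [0.958, 0.287, 0.0], [0.0, 0.001, -1.0]]
force: [-0.4, -0.2, 0.1]
width: 0.0853
grip_force: 0.0
```

```bash
python3 - <<'E'
from h import *
need([.541,-.265,.21],Rd(16.5))
im,d,W=grab("wrist"); save("w3",im); np.savez("/tmp/w3",im=im,d=d,W=W)
E
```

```text
t 11.4 p [ 0.5393 -0.2637  0.2125] F [-0.4 -0.2  0.1] w 0.0853 g 0.0
turn [ 0.01 -0.    0.04] shift after turn [-0.09  0.06  0.13] | now [-0.09  0.06  0.13]
```

View pics/w3.png

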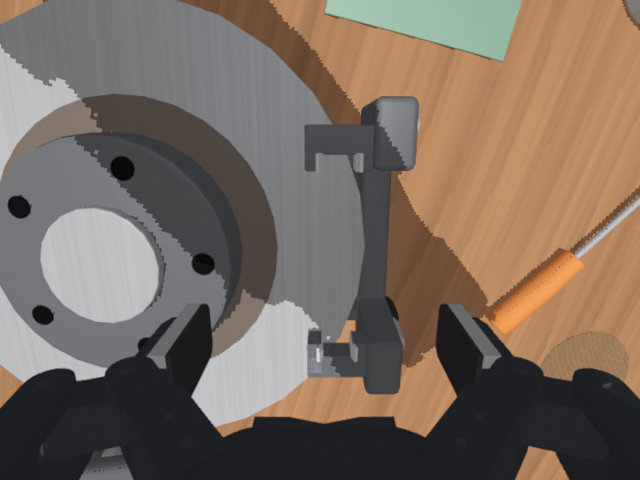

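The wrist view shows the carrier slots: the +y slot at (335,162) opening downwards, the −y slot at (335,345) with its bright clip, and the hub at (103,265). Next I measure the slots in the hub frame.

```bash
python3 - <<'E'
from h import *
from scipy.optimize import least_squares
D=np.load("/tmp/w3.npz");W=D["W"];x,y,z=np.moveaxis(W,2,0);ok=D["d"]>0
def circ(X,r):
    s=least_squares(lambda p:np.hypot(X[:,0]-p[0],X[:,1]-p[1])-r,[.42,-.3],loss="soft_l1",f_scale=.001);return s.x,np.std(s.fun)
def rim(m,lo,hi,n=4):
    X=W[m];a=np.degrees(np.arctan2(X[:,1]+.3,X[:,0]-.4218));r=np.hypot(X[:,0]-.4218,X[:,1]+.3);R=[]
    for k in np.arange(lo,hi,n):
        i=np.where(abs(a-k)<n/2)[0]
        if len(i)>3:R.append(X[i[np.argmax(r[i])]])
    return np.array(R)
near=np.hypot(x-.4218,y+.3)
print("hat",circ(rim(ok&(z>.128)&(z<.138)&(near<.08),-40,100),.072))
print("disc",circ(rim(ok&(z>.095)&(z<.104)&(near<.155),50,100),.150),"z",np.median(z[ok&(near>.1)&(near<.13)&(z>.09)&(z<.11)]))
m=ok&(z>.115)&(z<.13)&(np.hypot(x-.541,y+.265)<.12)&(near>.09)
r=cv2.minAreaRect(W[m][:,:2].astype(np.float32)*1000);print(r)
# slot map
c,s=np.cos(np.radians(16.5)),np.sin(np.radians(16.5));hx,hy=.4222,-.2998
sx=((x-hx)*c+(y-hy)*s-.124)*1000;sy=(-(x-hx)*s+(y-hy)*c)*1000
for lo,hi in ((46,84),(-84,-46)):
    print("sy",lo)
    Y=np.arange(hi,lo-1,-2)
    for Yi in Y:
        L=''
        for Xi in np.arange(-16,34,2):
            q=ok&(abs(sx-Xi)<1.1)&(abs(sy-Yi)<1.1)
            L+=' %4.0f'%(np.median(z[q])*1000) if q.any() else '    .'
        print('%4d'%Yi,L)
E
```

```text
hat (array([ 0.42149096, -0.29926932]), np.float64(0.008255033239285225))
disc (array([ 0.42320019, -0.30097947]), np.float64(0.0009139183355006062)) z 0.09938012813559227
((560.9974365234375, -261.89422607421875), (62.5250358581543, 186.90072631835938), 16.681440353393555)
sy 46
  84   100   99  100   99  100  100  100   99    .   -1   -0   -1    1   -0   -1   -0    0   -1   -1   -0   -0   87  119  121  122
  82   100  100  100   99   99   99  100   99   99    .   -1   -2   -1   -1   -1   -1   -0    0   -0   -0    0   89  120  121  122
  80   100   99   99   99   99  100   99   99   99   99   -2   -0   -0   -0   -1   -1   -1   -0   -1   -0   -1   86  120  122  122
  78    99   99   99   99   99  100   99  100  100   99   99   -0   -0   -1   -2    0   -1   -0   -1   -2   -1   89  120  121  121
  76    99   99  100  100   99  100  100  100  100  100  120  121  121  121  121  121  121  120  121  121  121  113  120  122  122
  74   100   99  120  122  121  121  121  121  122  121  122  122  122  122  121  121  121  121  122  122  122  121  120  121  122
  72    99   99  120  121  121  1
[... 3727 characters left out ...]
  121  121  121  120  121   64  120  121  121
 -76    99   99  121  121  121  122  122  122  121  121  121  122  121  121  121  121  121  121  121  121  121   65  119  121  121
 -78    99   99  111  121  121  121  121  122  122  121  121  121  122  122  122  121  121  122  121  121  121  121  120  121  122
 -80    99   99  110  121  121  121  121  121  121  122  121  122  122  121  121  121  122  122  122  121  122  121  120  121  122
 -82    99   99  100  121  121  121  121  121  121  121  121  121  121  121  121  121  121  121  121  121  121   58  120  121  122
 -84   100   99   99    .    .    .  120    .  120    .  120    .  119    .    .  120  120    .    .  120    .   83  120  121  122
```

```bash
python3 - <<'E'
from h import *
D=np.load("/tmp/w3.npz");W=D["W"];x,y,z=np.moveaxis(W,2,0);ok=D["d"]>0
c,s=np.cos(np.radians(16.5)),np.sin(np.radians(16.5));hx,hy=.4222,-.2998
sx=((x-hx)*c+(y-hy)*s-.124)*1000;sy=(-(x-hx)*s+(y-hy)*c)*1000
for a,b in ((50,59),(-68,-60)):
  for l,h in ((-8,2),(12,24)):
    q=ok&(sy>a)&(sy<b)&(sx>l)&(sx<h)&(z>.1235);print(a,l,"ridge sx",np.median(sx[q]).round(2),sx[q].min().round(1),sx[q].max().round(1),q.sum(), "sy",np.percentile(sy[q],[2,98]).round(1))
  q=ok&(sy>a-3)&(sy<b+3)&(sx>2)&(sx<14)&(z>.1185);print("closed end sy",np.percentile(sy[q],[1,99]).round(2))
need([.5634,-.0051,.12],Rd(15.5))
E
```

```text
50 -8 ridge sx -3.8 -5.4 -2.7 84 sy [50.7 58.8]
50 12 ridge sx 18.76 16.8 20.1 89 sy [50.8 58.9]
closed end sy [59.55 61.85]
-68 -8 ridge sx -3.88 -5.2 -2.0 55 sy [-67.6 -60.5]
-68 12 ridge sx 19.23 17.5 20.7 54 sy [-67.5 -60.4]
closed end sy [-70.97 -65.9 ]
t 11.45 p [ 0.5394 -0.2637  0.2123] F [ 0.6  0.3 -0.7] w 0.0853 g 0.0
turn [ 0.01 -0.    0.26] shift after turn [12.14  4.61  4.62] | now [12.04  4.86  4.62]
```

Request:
apply_moves --pt "0.5 0.2 0 0 0 0" --pt "0.95 0.37 0 0 0 0.2" --pt "0.95 0.37 0.1 0 0 0" --pt "0.95 0.37 0.3 0 0 0" --pt "0.95 0.37 0.3 0 0 0" --pt "0.95 0.37 0.3 0 0 0" --pt "0.95 0.37 0.3 0 0 0" --pt "0.95 0.37 0.3 0 0 0" --pt "0.95 0.37 0.3 0 0 0" --pt "0.95 0.37 0.3 0 0 0" --claw -0.6

```text
clock: 12.45
position: [0.5576, -0.0686, 0.1678]
orientation: [[-0.273, 0.962, -0.0], [0.962, 0.273, 0.001], [0.001, 0.0, -1.0]]
force: [0.1, 0.9, -0.8]
width: 0.0682
grip_force: 0.0
```

Request:
apply_moves --pt "0.95 0.37 0.3 0 0 0" --pt "0.95 0.37 0.3 0 0 0" --pt "0.95 0.37 0.3 0 0 0" --pt "0.7 0.2 0.3 0 0 0" --pt "0 0 0 0 0 0" --pt "0 0 0 0 0 0"

```text
clock: 13.05
position: [0.5634, 0.0053, 0.1442]
orientation: [[-0.273, 0.962, -0.0], [0.962, 0.273, 0.0], [0.0, -0.0, -1.0]]
force: [-0.1, 0.1, 0.4]
width: 0.0682
grip_force: 0.0
```

```bash
python3 - <<'E'
from h import *
im,d,W=grab("wrist"); np.savez("/tmp/w4",im=im,d=d,W=W)
x,y,z=np.moveaxis(W,2,0)
m=(d>0)&(abs(x-.562)<.08)&(abs(y+.005)<.1)&(z>.012)&(z<.026)
r=cv2.minAreaRect(W[m][:,:2].astype(np.float32)*1000);print(m.sum(),r,np.percentile(W[m][:,2],[5,50,95]))
need([r[0][0]/1000,r[0][1]/1000,.024],Rd(15.5))
E
```

```text
11005 ((564.4420776367188, -4.768302917480469), (48.183509826660156, 123.63775634765625), 15.551054000854492) [0.01846946 0.01960656 0.0207235 ]
t 13.1 p [0.5637 0.0048 0.1444] F [0.4 0.4 0. ] w 0.0683 g 0.0
turn [ 0.   -0.    0.06] shift after turn [-0.47 -0.09  6.02] | now [-0.47 -0.09  6.02]
```

Request:
apply_moves --pt "-0.47 -0.09 0.5 0 0 0.05" --pt "0 0 1 0 0 0" --pt "0 0 1 0 0 0" --pt "0 0 1 0 0 0" --pt "0 0 0.9 0 0 0" --pt "0 0 0.7 0 0 0" --pt "0 0 0.5 0 0 0" --pt "0 0 0.4 0 0 0" --pt "0 0 0 0 0 0"

```text
clock: 14.0
position: [0.5639, -0.0049, 0.0233]
orientation: [[-0.268, 0.964, -0.001], [0.964, 0.268, 0.001], [0.001, -0.001, -1.0]]
force: [-0.1, -0.0, 0.9]
width: 0.0684
grip_force: 0.0
```

Request:
apply_moves --pt "0 0 0 0 0 0" --pt "0 0 0 0 0 0" --pt "0 0 0 0 0 0" --pt "0 0 0 0 0 0" --pt "0 0 0 0 0 0" --claw 1 --squeeze 50

```text
clock: 14.5
position: [0.5651, -0.0046, 0.0251]
orientation: [[-0.268, 0.963, 0.001], [0.963, 0.268, 0.0], [-0.0, 0.001, -1.0]]
force: [-1.5, -0.8, 6.6]
width: 0.0463
grip_force: 52.7
```

Request:
apply_moves --pt "0 0 -0.3 0 0 0" --pt "0 0 -0.7 0 0 0" --pt "0 0 -1 0 0 0" --pt "0 0 -1 0 0 0" --pt "0 0 -1 0 0 0" --pt "0 0 -1 0 0 0" --pt "0 0 -1 0 0 0" --pt "0 0 -1 0 0 0" --pt "0 0 0 0 0 0"

```text
clock: 15.4
position: [0.5659, -0.0046, 0.1668]
orientation: [[-0.268, 0.963, 0.004], [0.963, 0.268, 0.0], [-0.001, 0.004, -1.0]]
force: [0.4, -0.2, -3.2]
width: 0.047
grip_force: 52.2
```

```bash
python3 - <<'E'
from h import *
need([.5419,-.2688,.17],Rd(16.6))
E
```

```text
t 15.4 p [ 0.5659 -0.0046  0.1668] F [ 0.4 -0.2 -3.2] w 0.047 g 52.2
turn [ 0.05  0.01 -0.22] shift after turn [-12.31  -4.92  -0.16] | now [-12.4   -4.7   -0.17]
```

Request:
apply_moves --pt "-0.5 -0.2 0 0 0 -0.22" --pt "-0.95 -0.37 0 0 0 0" --pt "-0.95 -0.38 0 0 0 0" --pt "-0.95 -0.38 0 0 0 0" --pt "-0.95 -0.38 0 0 0 0" --pt "-0.95 -0.38 0 0 0 0" --pt "-0.95 -0.38 0 0 0 0" --pt "-0.95 -0.38 0 0 0 0" --pt "-0.95 -0.38 0 0 0 0" --pt "-0.95 -0.38 0 0 0 0"

```text
clock: 16.4
position: [0.5459, -0.199, 0.1628]
orientation: [[-0.285, 0.958, -0.001], [0.958, 0.285, 0.002], [0.002, -0.001, -1.0]]
force: [-0.5, 0.6, -3.4]
width: 0.0469
grip_force: 52.1
```

Request:
apply_moves --pt "-0.95 -0.38 0 0 0 0" --pt "-0.95 -0.38 0 0 0 0" --pt "-0.95 -0.38 0 0 0 0" --pt "-0.42 -0.2 0 0 0 0" --pt "0 0 0 0 0 0" --pt "0 0 0 0 0 0"

```text
clock: 17.0
position: [0.5393, -0.2681, 0.1635]
orientation: [[-0.285, 0.958, -0.001], [0.958, 0.285, 0.002], [0.002, -0.0, -1.0]]
force: [0.3, 0.7, -3.1]
width: 0.0465
grip_force: 52.1
```

```bash
python3 - <<'E'
from h import *
need([.5419,-.2688,.17],Rd(16.6))
im,d,W=grab("wrist"); save("w5",im); np.savez("/tmp/w5",im=im,d=d,W=W)
E
```

```text
t 17.0 p [ 0.5393 -0.2681  0.1635] F [ 0.3  0.7 -3.1] w 0.0465 g 52.1
turn [-0.   -0.02 -0.01] shift after turn [-0.07  0.11 -0.33] | now [-0.07  0.11 -0.33]
```

View pics/w5.png

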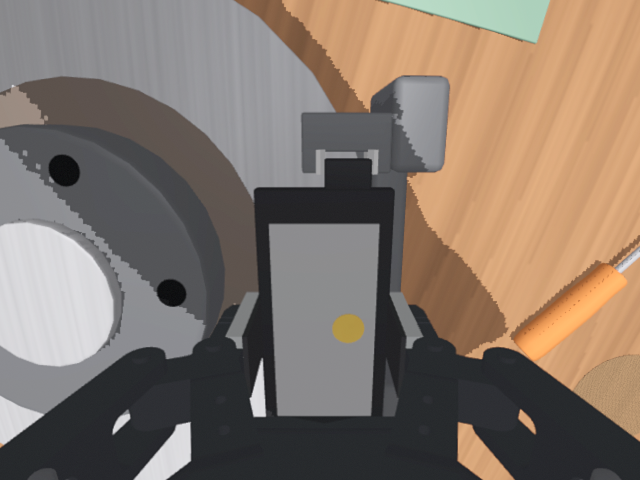

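The held pad is at (325,300), with its +y ear at (348,173) just short of the slot with clips at (320–378,160). Next I measure both in this same picture.

```bash
cat > meas.py <<'E'
from h import *
def meas(W,d,zb):
    x,y,z=np.moveaxis(W,2,0);ok=d>0
    c,s=np.cos(np.radians(16.6)),np.sin(np.radians(16.6));sx=((x-.5419)*c+(y+.2688)*s)*1000;sy=(-(x-.5419)*s+(y+.2688)*c)*1000
    pd=ok&(abs(z-zb)<.004)&(abs(sx)<45)&(abs(sy)<75)
    e=pd&(sy>54.5)
    if e.any(): print("ear sx",np.percentile(sx[e],[2,98]).round(2),"end sy",np.percentile(sy[e],98).round(2),"z",np.median(z[e]).round(4))
    X=[]
    for Y in range(20,50,3):
        b=pd&(abs(sy-Y)<1.5)
        if b.sum()>5: X.append((Y,*np.percentile(sx[b],[1,99])))
    X=np.array(X)
    if len(X): print("edges L",np.polyfit(X[:,0],X[:,1],1).round(4),"R",np.polyfit(X[:,0],X[:,2],1).round(4),"shoulder",np.percentile(sy[pd&(abs(sx)<20)&(sx<-3)],99).round(2),"z",np.median(z[pd]).round(4))
    for l,h in ((-9,2),(12,25)):
        q=ok&(sy>52)&(sy<64)&(sx>l)&(sx<h)&(z>.1235)&(z<.130)
        if q.any():print("ridge",np.median(sx[q]).round(2),q.sum())
    q=ok&(sy>55)&(sy<90)&(sx>2)&(sx<14)&(z>.118)&(z<.1235)
    if q.any():print("closed end",np.percentile(sy[q],[1]).round(2))
E
python3 - <<'E'
from meas import *
for f,zb in (("w3",.2),("w5",.159)):
    D=np.load(f"/tmp/{f}.npz");print(f);meas(D["W"],D["d"],zb)
E
```

```text
w3
ridge -3.27 91
ridge 19.29 95
closed end [63.85]
w5
ear sx [-1.3  14.13] end sy 62.92 z 0.1579
edges L [-1.60000e-03 -2.48395e+01] R [4.60000e-03 2.17431e+01] shoulder 52.68 z 0.158
ridge -3.33 168
ridge 19.42 153
closed end [63.74]
```

Request:
apply_moves --pt "0 0.08 0.2 0 0 0" --pt "0 0 0.4 0 0 0" --pt "0 0 0.4 0 0 0" --pt "0 0 0.2 0 0 0" --pt "0 0 0 0 0 0" --pt "0 0 0 0 0 0"

```text
clock: 17.65
position: [0.5411, -0.2684, 0.14]
orientation: [[-0.285, 0.958, -0.0], [0.958, 0.285, 0.001], [0.001, 0.0, -1.0]]
force: [0.0, -0.0, -3.4]
width: 0.0465
grip_force: 52.1
```

```bash
python3 - <<'E'
from meas import *
need([.5419,-.2688,.1215],Rd(16.6))
zb=manip.get_obs()["position"][2]-.0045
im,d,W=grab("wrist");meas(W,d,zb)
E
```

```text
t 17.65 p [ 0.5411 -0.2684  0.14  ] F [ 0.  -0.  -3.4] w 0.0465 g 52.1
turn [ 0.   -0.01 -0.01] shift after turn [-0.03  0.03  0.93] | now [-0.03  0.03  0.93]
ear sx [ 0.32 15.79] end sy 62.09 z 0.1343
edges L [-1.40000e-03 -2.32206e+01] R [-2.30000e-03  2.35894e+01] shoulder 51.89 z 0.1345
ridge -3.22 242
ridge 19.21 252
closed end [63.66]
```

Request:
apply_moves --pt "0.02 0 0.1 0 0 0" --pt "0 0 0.1 0 0 0" --pt "0 0 0.1 0 0 0" --pt "0 0 0.1 0 0 0" --pt "0 0 0 0 0 0"

```text
clock: 18.2
position: [0.5409, -0.268, 0.1317]
orientation: [[-0.285, 0.958, -0.0], [0.958, 0.285, 0.001], [0.001, -0.0, -1.0]]
force: [-0.8, 0.3, -2.8]
width: 0.0463
grip_force: 52.1
```

Free so far, with the ears about 5 mm into the clips. Continuing down.

Request:
apply_moves --pt "0 0 0.1 0 0 0" --pt "0 0 0.1 0 0 0" --pt "0 0 0.1 0 0 0" --pt "0 0 0.06 0 0 0" --pt "0 0 0 0 0 0"

```text
clock: 18.7
position: [0.5409, -0.268, 0.1246]
orientation: [[-0.285, 0.958, -0.0], [0.958, 0.285, 0.001], [0.001, 0.0, -1.0]]
force: [1.0, 0.0, -3.4]
width: 0.0467
grip_force: 52.1
```

Request:
apply_moves --pt "0 0 0.05 0 0 0" --pt "0 0 0.05 0 0 0" --pt "0 0 0.04 0 0 0" --pt "0 0 0 0 0 0"

```text
clock: 19.1
position: [0.5411, -0.2681, 0.1221]
orientation: [[-0.285, 0.958, 0.0], [0.958, 0.285, 0.001], [0.0, 0.0, -1.0]]
force: [0.1, 0.2, -3.2]
width: 0.0467
grip_force: 52.1
```

Request:
apply_moves --pt "0 0 0.04 0 0 0" --pt "0 0 0.04 0 0 0" --pt "0 0 0.02 0 0 0" --pt "0 0 0 0 0 0"

```text
clock: 19.5
position: [0.5411, -0.2681, 0.122]
orientation: [[-0.285, 0.958, 0.001], [0.958, 0.285, -0.0], [-0.0, 0.001, -1.0]]
force: [-6.8, 2.7, 16.7]
width: 0.0465
grip_force: 54.3
```

Contact came at z = 0.122, as predicted for full seating. Now I release, retreat and check.

Request:
apply_moves --pt "0 0 -0.04 0 0 0" --pt "0 0 0 0 0 0" --pt "0 0 0 0 0 0" --pt "0 0 0 0 0 0" --pt "0 0 0 0 0 0" --claw -0.4

```text
clock: 20.0
position: [0.541, -0.268, 0.1207]
orientation: [[-0.285, 0.958, -0.0], [0.958, 0.285, 0.001], [0.001, 0.0, -1.0]]
force: [-0.5, -0.2, 0.3]
width: 0.0602
grip_force: 0.0
```

Request:
apply_moves --pt "0 0 -0.2 0 0 0" --pt "0 0 -0.5 0 0 0" --pt "0 0 -0.9 0 0 0" --pt "0 0 -0.9 0 0 0" --pt "0 0 -0.9 0 0 0" --pt "0 0 -0.9 0 0 0" --pt "0 0 0 0 0 0" --pt "0 0 0 0 0 0"

```text
clock: 20.8
position: [0.5413, -0.2683, 0.2074]
orientation: [[-0.285, 0.958, 0.001], [0.958, 0.285, -0.0], [-0.0, 0.001, -1.0]]
force: [-0.6, 0.5, -1.0]
width: 0.0597
grip_force: 0.0
```

```bash
python3 - <<'E'
from meas import *
need([.5419,-.2688,.2],Rd(16.6))
im,d,W=grab("wrist");save("w6",im);meas(W,d,.117)
x,y,z=np.moveaxis(W,2,0)
m=(d>0)&(np.hypot(x-.5419,y+.2688)<.05)&(abs((x-.5419)*.958+(y+.2688)*.286)<.018)&(z>.108)&(z<.13)
X=W[m];print("plane",np.linalg.lstsq(np.c_[X[:,:2]-[.5419,-.2688],np.ones(len(X))],X[:,2],rcond=None)[0].round(4),"(back should be .117)")
E
```

```text
t 20.8 p [ 0.5413 -0.2683  0.2074] F [-0.6  0.5 -1. ] w 0.0597 g 0.0
turn [ 0.01  0.   -0.01] shift after turn [-0.04  0.02  0.37] | now [-0.04  0.02  0.37]
ear sx [-9.87 43.66] end sy 74.31 z 0.1202
edges L [-4.10000e-03 -2.30168e+01] R [6.90000e-03 2.34986e+01] shoulder 68.07 z 0.1167
ridge -3.5 95
ridge 19.22 106
closed end [63.92]
plane [0.0016 0.0008 0.1167] (back should be .117)
```

View pics/w6.png

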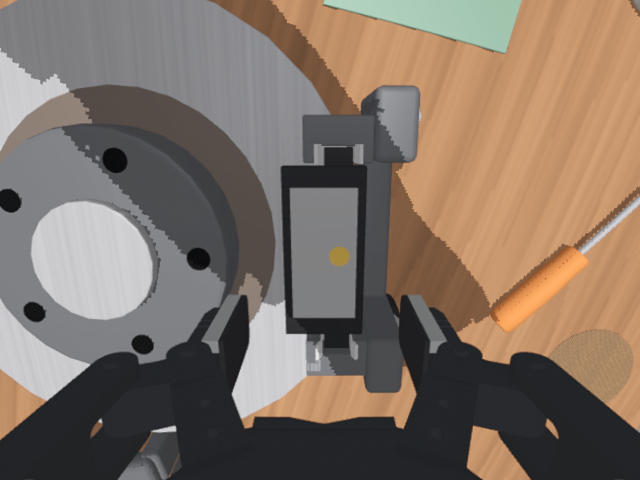

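The pad sits flat with its back at 0.1167 m and a tilt below 0.002 rad. Both ears are in their slots at (338,155) and (337,342), and the fingers are clear.

```bash
python3 -c "
from station import manip
print(manip.job_done())"
```

```text
the job is handed in; nothing more can be done
None
```

The new pad is seated flat on the disc, lining down, with both ears home in the carrier slots and the gripper clear; the worn pad, jar and screwdriver were left alone, and I handed the job in at about 21 s of the 72 s (no verdict was returned).

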